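# Open-gap zero of the measuring tweezers

## Robot

A 6-joint arm with a two-finger parallel gripper is mounted at the origin on a cart in front of the work surface, level with it; the furniture and walls round the work are solid. World frame = base frame: x ahead of the robot, y to its left, z up, the work surface at z = 0. Lengths are in mm, angles in degrees, forces in N, time in s.
With the tool pointing down it reaches from about 300 to 850 mm from the base axis. Payload 4.2 kg.
Tool frame: the origin (TCP) lies at the very end of the fingers, on their centre line; the grasp point (between the pads) lies 19 mm behind it; z points along the fingers, y is the direction in which the jaws open and shut (so a half turn about z gives the same grasp; the last joint's range is limited). The gripper opens to 91 mm and grips with 3 to 60 N. Pads are 32 mm wide; open, the fingers measure 118 mm over their backs; the gripper's body (76 mm by 178 mm) begins 60 mm behind the grasp point.
Start: joints at [66.177, 18.312, 89.639, -0, 72.044, -1.146], TCP at [221.693, 530.561, 213.976] pointing down, gripper open.
Joint ranges: [-177.97, 177.97], [-48.28, 115.42], [12.27, 149.76], [-77.06, 257.06], [2.81, 150.46], [-146.56, 146.56]. Speed limits (degrees/s): [147.25, 147.25, 180, 180, 180, 180].

## Interface

Orientations are given as [roll, pitch, yaw] about the fixed x, y, z axes, in that order (R = Rz(yaw) Ry(pitch) Rx(roll)).
In Python, from workcell import telemetry, grab_frame, job gives the robot as it stands.
- The arm moves only by the tool drive_tool, never from a script. Its argument "moves" is a list of rows, each an object of numbers: "claw": the closure, from -1 (fully open) to 1 (shut); "dx", "dy", "dz": the shift along the tool's x, y, z in units of 20 mm (1.0 is 20 mm); "yaw": the turn about the tool's z in units of 0.15 rad (1.0 is 0.15 rad). In form: [{"claw": .., "dx": .., "dy": .., "dz": .., "yaw": ..}, ...]. A call has 1 to 5 rows; each row shifts and turns the pose as measured when the row begins, along the tool's axes as they then stand; what a row does not reach is not made up. A row lasts 1/8 s, in which the tool goes at most 62.5 mm and 10.7 degrees, less where a joint would pass 70% of its speed; a pose out of reach is approached as far as the arm can. A call with a number of a shift or a turn outside -1 to 1 is refused whole. A call with a gripper value outside its range is refused whole. The fingers move at their own pace and stop on an object; "grip_force" is the grip in N (left out, the last holds). Time passes only in rows, so rows that do not move let the fingers close. It gives the time, the measured TCP pose, the force and the opening at its end, in the units of the state.
- telemetry.state(): the state, without advancing time (a new reading comes with each control period).
- grab_frame(name): name is "scene" or "side" or "wrist"; returns a dict with "color" (420x560x3 uint8, blue, green, red), "vertical_fov" (degrees; the focal length in pixels is half the picture's height over the tangent of half this angle, whatever the lens; pixels are square), "cx", "cy" (the principal point, pixels), "pose" (4x4, takes a point from camera to world coordinates). Camera axes: x right, y down, z forward; pixel columns grow to the right and rows downward; lengths in mm; the calibration is good to about 2 mm. A picture is of the moment at which its call begins. There is no depth.
- job.job_done(): hands the job in, once; it reports no verdict.
The state is a dict: "time_s": time; "qpos": joint angles; "qvel": joint speeds; "effort": joint torques, N m; "ee_pos": TCP position; "ee_rot": TCP orientation; "force": force on the tool from outside, world axes, zero at the start; "torque": the same for the moment, N m; "gripper_width": finger opening in mm.
Only numpy, scipy, OpenCV 4.12 (cv2) and the standard library are available. Lean on these libraries where they do the work, as an engineer would, in place of code of your own. Each camera call takes 0.05 s, during which the arm holds its last target.

## Task

Zero the sprung measuring tweezers for the next chip: lift them by their squeeze pads up and off the stand's hook and raise them into free air, all of them at least 15 cm above the bench. Hold them there with the tips squeezed to 8 mm apart (pointer on the long line of the gap scale), keep that gap steady for a couple of seconds while the open reading is taken, and finish still holding them like that. Leave everything else where it stands.

Things in the scene. Friction and masses are not known exactly. Their poses are not given: they have to be found in the camera images.
- tweezers: Handheld measuring tweezers, 165 mm long, about 74 g, balanced near the pads: two flat steel legs that spring apart, at the tail a grey pod with dark screen (50 x 21 mm, top 10 mm above the origin). At the start they hang level in the stand. Origin: midway between the two squeeze pads, at mid height, 75 mm above the bench. +x runs to the tail, tips at x = -48 mm, +y to the left leg, z up.
- left_leg_pad (a point): Outer face of the left leg's squeeze pad, a ribbed black plate 26 mm long (along x) and 14 mm tall; this is its centre. Outer width over both pads: 34.6 mm let go, 26 mm at the 8 mm tip gap (pads then parallel), 21 mm with tips shut: 1.63 mm of tip gap per mm of pad width. Force on each pad: 0 N let go, 10 N at 8 mm gap, 16 N shut, in proportion.
- right_leg_pad (a point): Centre of the outer face of the right leg's squeeze pad, same size. Squeeze the two pads towards each other, along y of the tweezers.
- left_leg (a joint): How far the left leg (+y side) is squeezed in, rad: 0 let go, 0.0565 at the 8 mm gap if both legs move alike, 0.0887 at its stop. Tip gap in mm = 22 - 124 x (left_leg + right_leg). Hinge axis vertical, at x = +76 mm in the tweezers; spring 13.45 N m/rad.
- right_leg (a joint): How far the right leg (-y side) is squeezed in, rad, same meaning as left_leg.
- left_leg_tip (a point): Inner face of the left leg's tip, at mid height, 48 mm in front of the tweezers' origin. Its distance to right_leg_tip is the tip gap. A thin steel gap scale crosses over both legs 18 mm behind the tips (30 mm in front of the pads' middle); a small pointer on the left leg shows the gap on it, the long line is 8 mm.
- right_leg_tip (a point): Inner face of the right leg's tip, at mid height.
- eye (a point): Centre of the steel eye at the tail, 108 mm behind the tweezers' origin: ring of 18 mm outside and 11 mm inside diameter, 6 mm tall, hung over the stand's hook.
- stand: Fixed tweezers stand: dark steel base plate 188 x 66 mm, 12 mm high, with a column and upturned wire hook at the back and a post with a rubber-covered crossbar (saddle) at the front. Origin on the bench, straight below the hung tweezers' origin; +x points to the hook. The column (x = +129 mm) is 70 mm high. Beneath the squeeze pads there is only the base plate.
- hook_end (a point): Top of the stand's upturned hook end, a vertical wire 5 mm thick, 108 mm behind the stand's origin and 90 mm above the bench, 15 mm above the hung eye's centre: the eye must rise about 18 mm straight up to come off.
- saddle (a point): Middle of the saddle's top, a rubber crossbar 8 mm thick on a slim post, 34 mm in front of the stand's origin, 70 mm above the bench: it carries the legs. 48 mm wide; each end turns up to 80 mm above the bench, 27 mm to the side.
- the_loupe: Black eye loupe, 37 mm across, 41 mm tall, standing near the stand. Origin at the centre of its underside. To be left alone.
- sink: Small finned aluminium heat sink, 36 x 44 x 19 mm, near the stand. Origin at the centre of its underside. To be left alone.
- flux: Small flux bottle with a black nozzle, 31 mm across, 81 mm tall, on the right of the bench. Origin at the centre of its underside. To be left alone.

How it is judged:
By the outcome, as a careful person would: the job done as asked, in the order asked, and still so for the second after the job is handed in, while the arm keeps its last pose, push and grip.
It also fails if it takes over 45 s, if anything falls off the work surface, if the arm or the gripper's body presses on something with over 40 N, if the wrist force passes 120 N, or if a joint passes its speed limit or range.

## Working session

There is one attempt and no reset: what is moved stays moved. The work goes in short steps, Python scripts to look and compute and a tool call to move; the robot and the scene stay as the last step left them, time stands still between calls to the robot, and variables do not carry over. Pictures are saved under pics/ and viewed, and the job is handed in when it is done.

Besides the shell and the picture viewer there is one more tool, called after "Request:" as name([rows], argument=value, ...), one row to a line, values as JSON. drive_tool: Moves the arm, as the interface text tells. Its arguments: {"type":"object","properties":{"moves":{"type":"array"},"grip_force":{"type":"number"}},"required":["moves"]}

```bash
mkdir -p pics; ls
cat > h.py <<'E'
import numpy as np,cv2
from workcell import telemetry,grab_frame,job
def snap(n,tag):
    f=grab_frame(n); cv2.imwrite(f'pics/{tag}.png',f['color']); 
    np.savez(f'pics/{tag}.npz',**{k:np.array(v) for k,v in f.items()}); return f
def load(tag): 
    d=np.load(f'pics/{tag}.npz'); return {k:d[k] for k in d}
def foc(f): return f['color'].shape[0]/2/np.tan(np.radians(float(f['vertical_fov']))/2)
def ray(f,u,v):
    F=foc(f); d=np.array([(u-f['cx'])/F,(v-f['cy'])/F,1.]); P=np.array(f['pose'])
    d=P[:3,:3]@d; return P[:3,3],d/np.linalg.norm(d)
def onz(f,u,v,z):
    o,d=ray(f,u,v); return o+d*(z-o[2])/d[2]
def proj(f,p):
    P=np.array(f['pose']); q=P[:3,:3].T@(np.array(p)-P[:3,3]); F=foc(f)
    return np.array([F*q[0]/q[2]+f['cx'],F*q[1]/q[2]+f['cy']])
E
python3 - <<'E'
from h import *
for n in('scene','side','wrist'):
    f=snap(n,n+'0'); print(n,np.round(f['pose'],2).tolist(),f['vertical_fov'],f['cx'],f['cy'])
print(telemetry.state())
E
```

```text
pics
scene [[0.64, -0.53, 0.55, 95.99], [-0.76, -0.45, 0.46, -444.37], [0.0, -0.72, -0.69, 666.7], [0.0, 0.0, 0.0, 1.0]] 52.86044382362741 276.7073959503599 212.8638578145536
side [[-0.99, -0.04, 0.17, 428.14], [-0.17, 0.37, -0.91, 733.09], [-0.02, -0.93, -0.37, 396.39], [0.0, 0.0, 0.0, 1.0]] 55.75011812527388 280.26733624274544 211.87203920102155
wrist [[0.38, 0.89, 0.23, 156.73], [0.92, -0.37, -0.1, 558.34], [-0.0, 0.25, -0.97, 383.84], [0.0, 0.0, 0.0, 1.0]] 64.03884554921132 281.60046792292394 205.2577490239363
{'time_s': 0.15, 'qpos': array([ 6.61768580e+01,  1.83427778e+01,  8.96900352e+01, -2.23292377e-03,
        7.20426740e+01, -1.14503460e+00]), 'qvel': array([-0.0331099 ,  0.01069246, -0.25694051,  0.01653932,  0.00782576,
        0.06136996]), 'effort': array([ 3.41133909e-04, -4.12773013e+01, -2.32156760e+01,  7.26128742e-02,
        4.32988198e-02, -9.30409738e-05]), 'ee_pos': array([221.54582164, 530.20317509, 213.32004482]), 'ee_rot': array([-1.79924486e+02,  6.14338088e-04,  1.57322583e+02]), 'force': array([ 0.20620155, -0.09631246,  0.13754467]), 'torque': array([-0.01116916,  0.05575002, -0.01490078]), 'gripper_width': 91.25554956581765}
```

View pics/scene0.png

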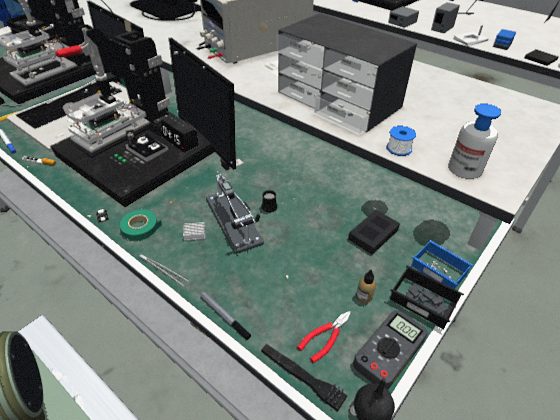

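View pics/side0.png

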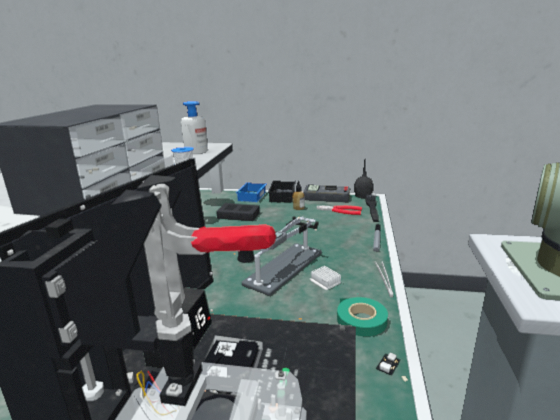

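View pics/wrist0.png

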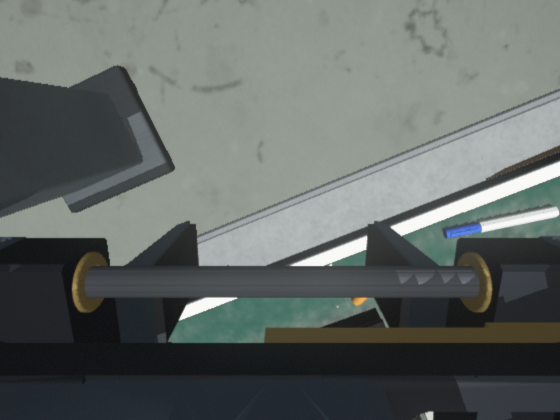

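The scene view shows the stand with tweezers around (235,215), heat sink at (194,231) and loupe at (269,200). In the side view they are at (285,258). I'll zoom in on both.

Run:
```python
from h import *
f=load('scene0'); c=f['color'][165:260,170:290]; cv2.imwrite('pics/sc_z.png',cv2.resize(c,None,fx=6,fy=6,interpolation=cv2.INTER_CUBIC))
f=load('side0'); c=f['color'][205:300,225:345]; cv2.imwrite('pics/si_z.png',cv2.resize(c,None,fx=6,fy=6,interpolation=cv2.INTER_CUBIC))
```

```text
(no output)
```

View pics/sc_z.png

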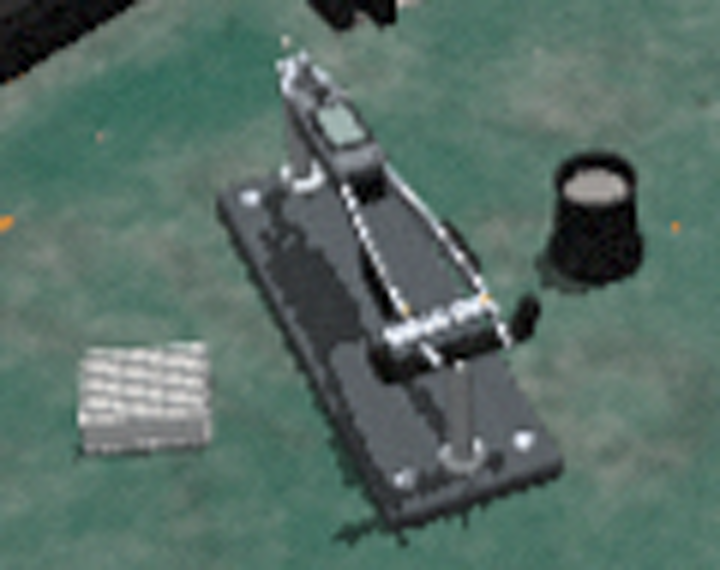

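View pics/si_z.png

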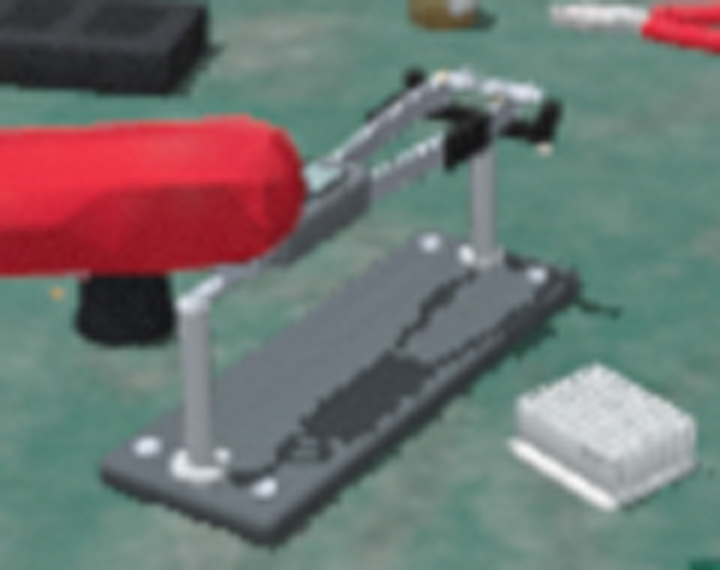

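Run:
```python
from h import *
s=load('scene0'); d=load('side0')
def S(u,v,z): return np.round(onz(s,170+u/6-.4,165+v/6-.4,z)[:2],1)
def D(u,v,z): return np.round(onz(d,225+u/6-.4,205+v/6-.4,z)[:2],1)
print('S plate', S(220,195,12),S(562,460,12),S(397,512,12))
print('D plate', D(102,468,12),D(268,525,12),D(578,283,12),D(420,235,12))
print('S hook top',S(285,40,90),'saddle post foot',S(462,455,12),'column foot',S(303,178,12))
print('D saddle post foot',D(488,258,12),'column foot',D(200,465,12))
print('S saddle ends',S(383,350,80),S(530,300,80))
print('S column top',S(292,75,70), 'D col top',D(195,300,70))
print('S tips',S(430,355,75),S(508,345,75))
```

```text
S plate [554.2 154.6] [535.6 -38.8] [481.2 -11.6]
D plate [612.  136.1] [556.2 159.5] [479.3  -1.5] [538.5 -31.5]
S hook top [573.7 128. ] saddle post foot [514.9 -10.6] column foot [582.  137.2]
D saddle post foot [512.1 -16.5] column foot [582.9 130.5]
S saddle ends [488.7  -4.2] [537.1 -25.2]
S column top [577.3 130.6] D col top [581.  133.9]
S tips [500.3 -13.9] [520.3 -30.3]
```

```bash
python3 - <<'E'
from h import *
s=load('scene0'); d=load('side0')
for n,u,v,z in [('platform L',52,155,0),('platform front',103,200,0),('platform R',237,165,0),('panel R bottom',232,166,0),('green tape',140,225,0),('platform back',130,100,0),('loupe',269,211,0),('sink',194,238,0),('red@200',75,48,200),('red@100',75,48,100),('panel top@200',236,75,200),('clock',185,135,40)]:
    print(n,np.round(onz(s,u,v,z)[:2]))
o1,d1=ray(s,84,44); o2,d2=ray(d,272,238)
A=np.array([d1,-d2]).T; t=np.linalg.lstsq(A,o2-o1,rcond=None)[0]; print(o1+t[0]*d1,o2+t[1]*d2)
o1,d1=ray(s,236,75); o2,d2=ray(d,210,160)
A=np.array([d1,-d2]).T; t=np.linalg.lstsq(A,o2-o1,rcond=None)[0]; print(o1+t[0]*d1,o2+t[1]*d2)
p=proj(s,[221,530,213]); print(p, proj(d,[221,530,213]))
E
python3 - <<'E'
import cv2,sys; sys.path.insert(0,'.')
f=cv2.imread('pics/scene0.png')[0:260,0:280]; cv2.imwrite('pics/z2.png',cv2.resize(f,None,fx=2.2,fy=2.2))
E
```

```text
platform L [414. 602.]
platform front [399. 344.]
platform R [700. 197.]
panel R bottom [688. 204.]
green tape [404. 209.]
platform back [724. 689.]
loupe [622.  21.]
sink [455.  88.]
red@200 [609. 696.]
red@100 [719. 940.]
panel top@200 [775. 255.]
clock [669. 355.]
[525.29041206 460.36949824 298.23823205] [483.71437791 467.1762238  266.51097687]
[668.85238137 145.90098646 272.79387002] [646.87978723 146.09034079 241.12282685]
[-59.90821468 125.14642454] [720.97606061 399.80167398]
```

View pics/z2.png

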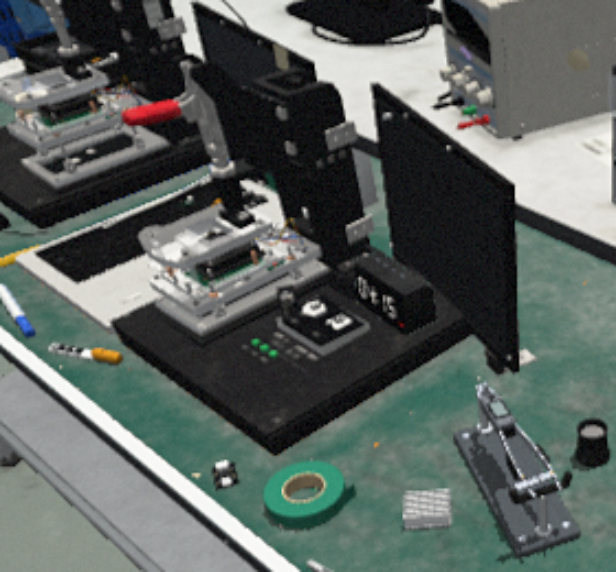

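Request:
drive_tool([
  {"claw": -1, "dx": -0.66, "dy": -1, "dz": 0, "yaw": 0},
  {"claw": -1, "dx": -0.66, "dy": -1, "dz": 0, "yaw": 0},
  {"claw": -1, "dx": -0.66, "dy": -1, "dz": 0, "yaw": 0},
  {"claw": -1, "dx": -0.66, "dy": -1, "dz": 0, "yaw": 0},
  {"claw": -1, "dx": -0.66, "dy": -1, "dz": 0, "yaw": 0},
])

```text
time_s: 0.78
ee_pos: [243.7, 409.6, 211.4]
ee_rot: [-179.7, -0.0, 157.5]
force: [-0.2, -0.5, -0.0]
gripper_width: 91.3
```

Request:
drive_tool([
  {"claw": -1, "dx": -0.66, "dy": -1, "dz": 0, "yaw": 0},
  {"claw": -1, "dx": -0.66, "dy": -1, "dz": 0, "yaw": 0},
  {"claw": -1, "dx": -0.66, "dy": -1, "dz": 0, "yaw": 0},
  {"claw": -1, "dx": -0.66, "dy": -1, "dz": 0, "yaw": 0},
  {"claw": -1, "dx": -0.66, "dy": -1, "dz": 0, "yaw": 0},
])

```text
time_s: 1.4
ee_pos: [266.7, 285.8, 211.3]
ee_rot: [-179.7, -0.0, 157.5]
force: [-0.3, -0.6, 0.4]
gripper_width: 91.3
```

Request:
drive_tool([
  {"claw": -1, "dx": -0.66, "dy": -1, "dz": 0, "yaw": 0},
  {"claw": -1, "dx": -0.66, "dy": -1, "dz": 0, "yaw": 0},
  {"claw": -1, "dx": -0.66, "dy": -1, "dz": 0, "yaw": 0},
  {"claw": -1, "dx": -0.66, "dy": -1, "dz": 0, "yaw": 0},
  {"claw": -1, "dx": -0.66, "dy": -1, "dz": 0, "yaw": 0},
])

```text
time_s: 2.02
ee_pos: [289.0, 162.2, 211.6]
ee_rot: [-179.7, 0.0, 157.5]
force: [-0.2, -0.8, -0.2]
gripper_width: 91.1
```

Request:
drive_tool([
  {"claw": -1, "dx": 0, "dy": 0, "dz": 0, "yaw": 1},
  {"claw": -1, "dx": 0, "dy": 0, "dz": 0, "yaw": 1},
  {"claw": -1, "dx": 0, "dy": 0, "dz": 0, "yaw": 1},
  {"claw": -1, "dx": 0, "dy": 0, "dz": 0, "yaw": 1},
  {"claw": -1, "dx": 0, "dy": 0, "dz": 0, "yaw": 1},
])

```text
time_s: 2.65
ee_pos: [287.9, 158.4, 211.3]
ee_rot: [-179.8, 0.3, 112.9]
force: [0.3, 0.6, 1.0]
gripper_width: 91.3
```

Request:
drive_tool([
  {"claw": -1, "dx": 0, "dy": 0, "dz": 0, "yaw": 1},
  {"claw": -1, "dx": 0, "dy": 0, "dz": 0, "yaw": 1},
  {"claw": -1, "dx": 0, "dy": 0, "dz": 0, "yaw": 1},
  {"claw": -1, "dx": 0, "dy": 0, "dz": 0, "yaw": 1},
  {"claw": -1, "dx": 0, "dy": 0, "dz": 0, "yaw": 1},
])

```text
time_s: 3.28
ee_pos: [286.5, 156.4, 210.9]
ee_rot: [180.0, 0.4, 68.4]
force: [0.2, 0.8, -0.1]
gripper_width: 91.3
```

Request:
drive_tool([
  {"claw": -1, "dx": -0.14, "dy": 1, "dz": 0, "yaw": 0.07},
  {"claw": -1, "dx": -0.14, "dy": 1, "dz": 0, "yaw": 0.07},
  {"claw": -1, "dx": -0.14, "dy": 1, "dz": 0, "yaw": 0.07},
  {"claw": -1, "dx": -0.14, "dy": 1, "dz": 0, "yaw": 0.07},
  {"claw": -1, "dx": -0.14, "dy": 1, "dz": 0, "yaw": 0.07},
])

```text
time_s: 3.9
ee_pos: [373.5, 101.8, 210.8]
ee_rot: [180.0, 0.4, 65.4]
force: [-0.3, 0.0, 0.1]
gripper_width: 91.1
```

Request:
drive_tool([
  {"claw": -1, "dx": -0.14, "dy": 1, "dz": 0, "yaw": 0},
  {"claw": -1, "dx": -0.14, "dy": 1, "dz": 0, "yaw": 0},
  {"claw": -1, "dx": -0.14, "dy": 1, "dz": 0, "yaw": 0},
  {"claw": -1, "dx": -0.14, "dy": 1, "dz": 0, "yaw": 0},
  {"claw": -1, "dx": 0, "dy": 0, "dz": 0, "yaw": 0},
])

```text
time_s: 4.53
ee_pos: [445.1, 54.5, 210.5]
ee_rot: [-180.0, 0.4, 65.3]
force: [0.3, -0.4, -1.0]
gripper_width: 91.4
```

Run:
```python
from h import *
f=snap('wrist','w1'); print(np.round(f['pose'],2).tolist()); print(telemetry.state()['ee_pos'],telemetry.state()['ee_rot'])
```

```text
[[0.91, -0.4, -0.11, 474.14], [-0.42, -0.88, -0.23, 119.78], [0.0, 0.26, -0.97, 380.67], [0.0, 0.0, 0.0, 1.0]]
[444.29124994  54.8238141  210.39600809] [-179.93871654    0.36171319   65.28451425]
```

View pics/w1.png

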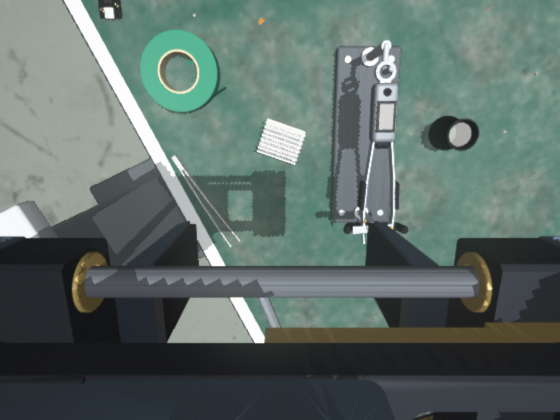

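Run:
```python
from h import *
f=load('w1'); c=f['color'][35:150,325:425]; d=f['color'][130:245,325:425]
cv2.imwrite('pics/w1z.png',cv2.resize(np.hstack([c,d]),None,fx=4,fy=4,interpolation=cv2.INTER_CUBIC))
```

```text
(no output)
```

View pics/w1z.png

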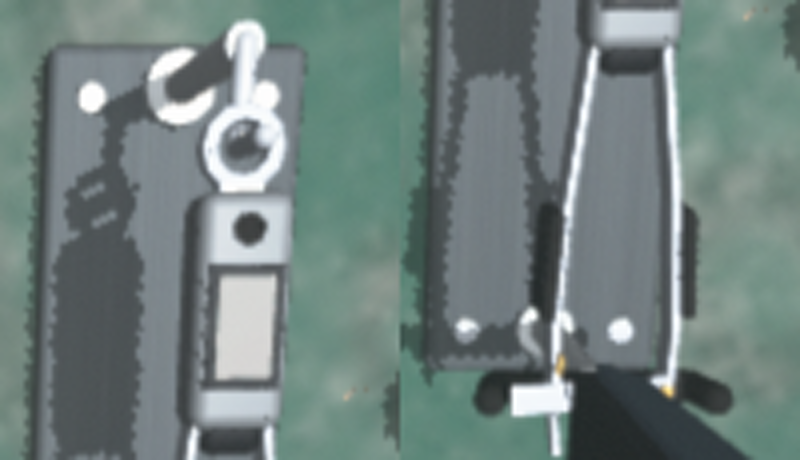

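Run:
```python
from h import *
f=load('w1')
def W(x,y,z): return onz(f,325+(x-400)/4-.4,130+y/4-.4,z)[:2]
def V(x,y,z): return onz(f,325+x/4-.4,35+y/4-.4,z)[:2]
e=V(244,148,77); L=W(540,258,82);R=W(696,262,82)
print('eye',e,'L',L,'R',R,'width',np.linalg.norm(L-R))
m=(L+R)/2; d=e-m; print('mid',m,'dist',np.linalg.norm(d),'ang',np.degrees(np.arctan2(d[1],d[0])))
p=[V(x,y,85) for x,y in((207,200),(291,200),(190,425),(274,428))]; a=(p[0]+p[1])/2;b=(p[2]+p[3])/2
print('pod',a,b,np.linalg.norm(a-b),np.degrees(np.arctan2(*(a-b)[::-1])),np.linalg.norm(p[0]-p[1]))
c=V(246,40,70);c2=V(182,87,12); print('col top',c,'foot',c2)
pl=[V(52,47,12),V(303,47,12),W(430,365,12)]; print('plate',pl, np.degrees(np.arctan2(*(pl[0]-pl[2])[::-1])),np.linalg.norm(pl[0]-pl[1]),np.linalg.norm(pl[0]-pl[2]))
```

```text
eye [569.71181145 116.35166349] L [510.39839513  27.87470596] R [542.40087239  12.11404075] width 35.672918562088
mid [526.39963376  19.99437335] dist 105.64408218116162 ang 65.79629260222669
pod [564.63570652 106.47778452] [545.27350734  64.32732858] 46.38486490762866 65.3278807655748 17.47339427378604
col top [579.73296081 136.31036287] foot [580.87176039 135.86550769]
plate [array([554.39620172, 158.3305493 ]), array([611.95772008, 131.85617641]), array([478.6906637 ,  -9.86992428])] 65.76791364645703 63.357878881538404 184.45250825115576
```

Request:
drive_tool([
  {"claw": -1, "dx": 0.02, "dy": 1, "dz": 0, "yaw": 0},
  {"claw": -1, "dx": 0.02, "dy": 1, "dz": 0, "yaw": 0},
  {"claw": -1, "dx": 0.02, "dy": 1, "dz": 0, "yaw": 0},
  {"claw": -1, "dx": 0.02, "dy": 1, "dz": 0, "yaw": 0},
  {"claw": -1, "dx": 0, "dy": 0.6, "dz": 0, "yaw": -0.03},
])

```text
time_s: 5.2
ee_pos: [534.0, 16.3, 210.4]
ee_rot: [180.0, 0.3, 65.7]
force: [0.1, -0.5, -0.3]
gripper_width: 91.1
```

Request:
drive_tool([
  {"claw": -1, "dx": 0, "dy": 0, "dz": 1, "yaw": 0},
  {"claw": -1, "dx": 0, "dy": 0, "dz": 1, "yaw": 0},
  {"claw": -1, "dx": 0, "dy": 0, "dz": 1, "yaw": 0},
  {"claw": -1, "dx": 0, "dy": 0, "dz": 1, "yaw": 0},
  {"claw": -1, "dx": 0, "dy": 0, "dz": 0, "yaw": 0},
])

```text
time_s: 5.82
ee_pos: [537.4, 14.6, 128.0]
ee_rot: [180.0, 0.3, 65.7]
force: [-0.7, -0.5, -0.5]
gripper_width: 90.9
```

Run:
```python
from h import *
f=snap('wrist','w2'); print(telemetry.state()['ee_pos'],telemetry.state()['ee_rot'])
```

```text
[538.29054866  14.6365026  128.98096872] [179.84328441   0.24235992  65.70650065]
```

View pics/w2.png

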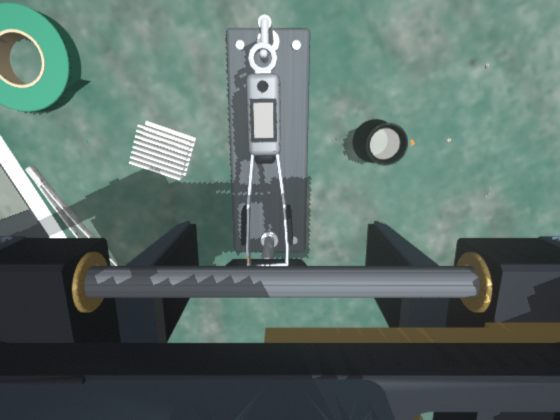

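Run:
```python
from h import *
f=load('w2'); c=f['color'][10:125,215:315]; d=f['color'][150:265,215:315]
cv2.imwrite('pics/w2z.png',cv2.resize(np.hstack([c,d]),None,fx=4,fy=4,interpolation=cv2.INTER_CUBIC))
```

```text
(no output)
```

View pics/w2z.png

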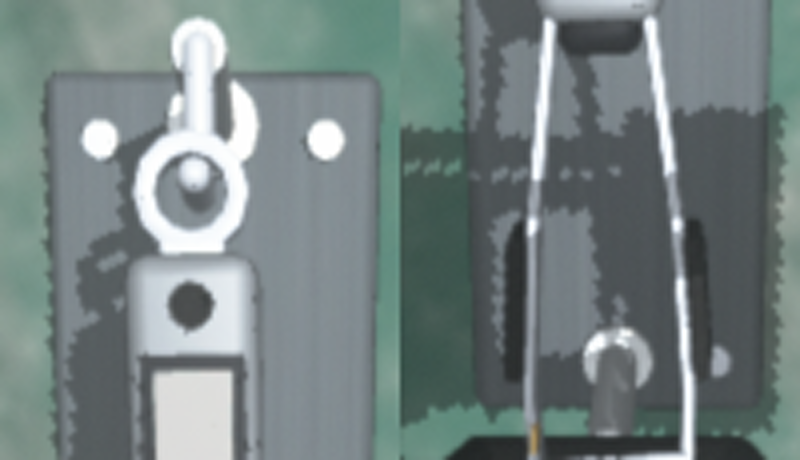

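Run:
```python
from h import *
f=load('w2')
def W(x,y,z): return onz(f,215+(x-400)/4-.4,150+y/4-.4,z)[:2]
def V(x,y,z): return onz(f,215+x/4-.4,10+y/4-.4,z)[:2]
e=V(191,192,78); L=W(507,302,82);R=W(709,299,82)
m=(L+R)/2; d=e-m;print('eye',e,'mid',m,'width',np.linalg.norm(L-R),'dist',np.linalg.norm(d),'ang',np.degrees(np.arctan2(d[1],d[0])))
p=[V(x,y,85) for x,y in((128,258),(257,258))]; print(np.linalg.norm(p[0]-p[1]),sum(p)/2)
o,dd=np.array(m),np.degrees(np.arctan2(*(p[1]-p[0])[::-1])); print(dd+90)
pl=[V(50,75,12),V(378,75,12),W(475,400,12),W(765,405,12)]; print(pl, np.degrees(np.arctan2(*(pl[0]-pl[2])[::-1])),np.degrees(np.arctan2(*(pl[1]-pl[3])[::-1])))
print(telemetry.state()['ee_pos'])
print(proj(f,[538.3,14.6,129]))
```

```text
eye [569.73730914 116.51470045] mid [527.87864724  19.84294965] width 34.14286002121782 dist 105.34502825708923 ang 66.58749132545788
19.194899357617906 [565.95478508 107.01960381]
65.75550120842944
[array([554.95489606, 157.63523117]), array([612.82095894, 131.58792228]), array([477.91409727,  -8.80376218]), array([537.75261372, -37.15465753])] 65.16166222363414 66.01720069427053
[538.29054866  14.6365026  128.98096872]
[284.53380392 252.56455605]
```

Request:
drive_tool([
  {"claw": -1, "dx": -0.03, "dy": -0.6, "dz": 0, "yaw": -0.03},
  {"claw": -1, "dx": 0, "dy": 0, "dz": 0, "yaw": 0},
  {"claw": -1, "dx": 0, "dy": 0, "dz": 1, "yaw": 0},
  {"claw": -1, "dx": 0, "dy": 0, "dz": 0.5, "yaw": 0},
  {"claw": -1, "dx": 0, "dy": 0, "dz": 0, "yaw": 0},
])

```text
time_s: 6.5
ee_pos: [528.9, 19.5, 102.4]
ee_rot: [179.4, 0.0, 66.0]
force: [-0.2, 0.6, -0.1]
gripper_width: 91.1
```

```bash
cat > rel.py <<'E'
from h import *
def rel(P=(526.8,19.0,56.),yaw=66.0):
    s=telemetry.state(); p=s['ee_pos']; a=np.radians(s['ee_rot'][2]); d=np.array(P)-p
    print('pos',np.round(p,1),'rot',np.round(s['ee_rot'],2),'F',np.round(s['force'],1),'w',round(float(s['gripper_width']),2),'t',s['time_s'])
    print('need dx %.2f dy %.2f dz %.2f yaw %.3f units'%((d[0]*np.cos(a)+d[1]*np.sin(a))/20,(d[0]*np.sin(a)-d[1]*np.cos(a))/20,-d[2]/20,-(yaw-s['ee_rot'][2])/8.594))
E
python3 -c "
from rel import *
rel()"
```

```text
pos [528.9  19.5 102.4] rot [1.7942e+02 4.0000e-02 6.6030e+01] F [-0.2  0.6 -0.1] w 91.06 t 6.5
need dx -0.07 dy -0.09 dz 2.32 yaw 0.003 units
```

Request:
drive_tool([
  {"claw": -1, "dx": -0.07, "dy": -0.09, "dz": 0.8, "yaw": 0},
  {"claw": -1, "dx": 0, "dy": 0, "dz": 0.8, "yaw": 0},
  {"claw": -1, "dx": 0, "dy": 0, "dz": 0.4, "yaw": 0},
  {"claw": -1, "dx": 0, "dy": 0, "dz": 0, "yaw": 0},
  {"claw": -1, "dx": 0, "dy": 0, "dz": 0, "yaw": 0},
])

```text
time_s: 7.12
ee_pos: [530.3, 18.8, 64.9]
ee_rot: [179.0, -0.1, 66.0]
force: [-0.4, -0.2, -0.6]
gripper_width: 91.0
```

```bash
python3 -c "
from rel import *
rel(); snap('wrist','w3'); snap('scene','s3'); rel()
c=load('s3')['color'][125:275,140:340]; cv2.imwrite('pics/s3z.png',cv2.resize(c,None,fx=4,fy=4,interpolation=cv2.INTER_CUBIC))"
```

```text
pos [530.3  18.8  64.9] rot [ 1.7903e+02 -1.4000e-01  6.6030e+01] F [-0.4 -0.2 -0.6] w 90.98 t 7.125
need dx -0.06 dy -0.17 dz 0.45 yaw 0.004 units
pos [530.3  18.8  64.9] rot [ 1.7903e+02 -1.4000e-01  6.6040e+01] F [-0.1 -0.5  0.5] w 91.28 t 7.225
need dx -0.06 dy -0.16 dz 0.45 yaw 0.004 units
```

View pics/w3.png

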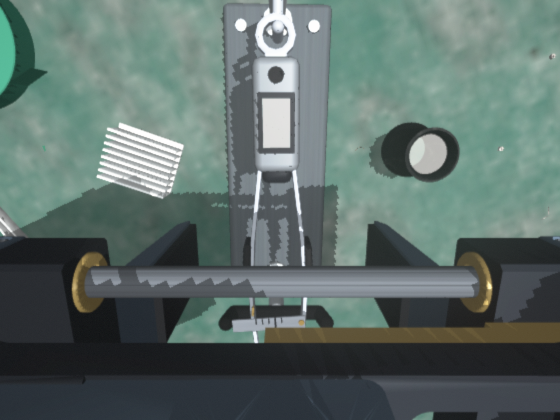

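View pics/s3z.png

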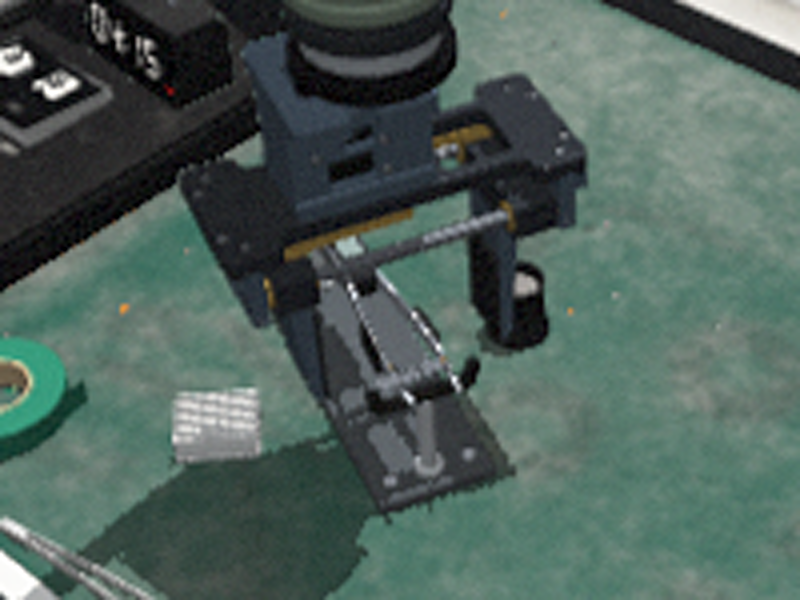

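Request:
drive_tool([
  {"claw": -1, "dx": -0.06, "dy": -0.2, "dz": 0.45, "yaw": 0},
  {"claw": -1, "dx": 0, "dy": 0, "dz": 0, "yaw": 0},
])

```text
time_s: 7.48
ee_pos: [526.0, 19.3, 55.7]
ee_rot: [179.0, -0.2, 66.0]
force: [-0.5, 0.5, -0.3]
gripper_width: 91.4
```

```bash
python3 -c "
from rel import *
rel()"
```

```text
pos [526.   19.3  55.7] rot [ 1.790e+02 -1.500e-01  6.603e+01] F [-0.5  0.5 -0.3] w 91.39 t 7.475
need dx 0.00 dy 0.04 dz -0.02 yaw 0.004 units
```

Request:
drive_tool([
  {"claw": 0.1, "dx": 0, "dy": 0, "dz": 0, "yaw": 0},
  {"claw": 0.1, "dx": 0, "dy": 0, "dz": 0, "yaw": 0},
  {"claw": 0.1, "dx": 0, "dy": 0, "dz": 0, "yaw": 0},
  {"claw": 0.1, "dx": 0, "dy": 0, "dz": 0, "yaw": 0},
], grip_force=12)

```text
time_s: 7.98
ee_pos: [526.3, 19.3, 55.8]
ee_rot: [179.0, -0.2, 66.0]
force: [-0.4, -0.0, 0.8]
gripper_width: 54.2
```

```bash
python3 -c "
from rel import *
rel();snap('wrist','w4');rel()
c=load('w4')['color'][0:420,120:440]; cv2.imwrite('pics/w4z.png',cv2.resize(c,None,fx=1.4,fy=1.4))"
```

```text
pos [526.3  19.3  55.8] rot [ 1.7897e+02 -1.7000e-01  6.6030e+01] F [-0.4 -0.   0.8] w 54.24 t 7.975
need dx -0.00 dy 0.03 dz -0.01 yaw 0.004 units
pos [526.3  19.3  55.8] rot [ 1.7897e+02 -1.7000e-01  6.6030e+01] F [ 0.3 -0.3 -0.3] w 50.6 t 8.025
need dx -0.00 dy 0.03 dz -0.01 yaw 0.004 units
```

View pics/w4.png

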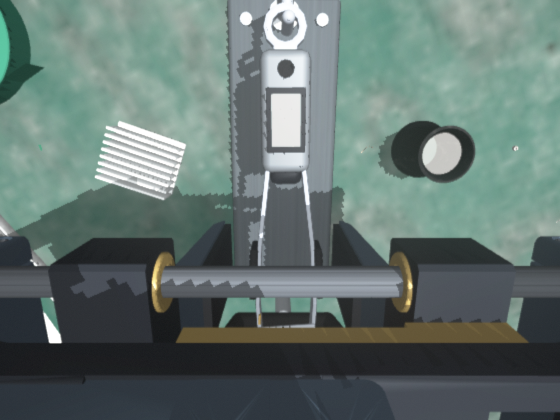

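Request:
drive_tool([
  {"claw": 0.1, "dx": 0, "dy": 0, "dz": 0, "yaw": 0},
  {"claw": 0.1, "dx": 0, "dy": 0, "dz": 0, "yaw": 0},
  {"claw": 0.1, "dx": 0, "dy": 0, "dz": 0, "yaw": 0},
])

```text
time_s: 8.4
ee_pos: [526.3, 19.3, 55.9]
ee_rot: [179.0, -0.2, 66.0]
force: [-0.0, -0.3, -0.2]
gripper_width: 41.3
```

```bash
python3 -c "
from rel import *
rel()"
```

```text
pos [526.3  19.3  55.9] rot [ 1.7897e+02 -1.7000e-01  6.6030e+01] F [-0.  -0.3 -0.2] w 41.27 t 8.4
need dx -0.01 dy 0.03 dz -0.01 yaw 0.004 units
```

Request:
drive_tool([
  {"claw": 0.35, "dx": 0, "dy": 0, "dz": 0, "yaw": 0},
  {"claw": 0.35, "dx": 0, "dy": 0, "dz": 0, "yaw": 0},
  {"claw": 0.35, "dx": 0, "dy": 0, "dz": 0, "yaw": 0},
  {"claw": 0.35, "dx": 0, "dy": 0, "dz": 0, "yaw": 0},
], grip_force=20)

```text
time_s: 8.9
ee_pos: [526.6, 19.2, 56.0]
ee_rot: [178.9, -0.2, 66.1]
force: [0.4, -0.0, -0.2]
gripper_width: 29.6
```

```bash
python3 -c "
from rel import *
rel()"
```

```text
pos [526.6  19.2  56. ] rot [ 1.7893e+02 -1.7000e-01  6.6050e+01] F [ 0.4 -0.  -0.2] w 29.58 t 8.9
need dx -0.00 dy 0.01 dz -0.00 yaw 0.006 units
```

Position control holds against the spring. Squeezing to about 26 mm and checking.

Request:
drive_tool([
  {"claw": 0.43, "dx": 0, "dy": 0, "dz": 0, "yaw": 0},
  {"claw": 0.43, "dx": 0, "dy": 0, "dz": 0, "yaw": 0},
  {"claw": 0.43, "dx": 0, "dy": 0, "dz": 0, "yaw": 0},
  {"claw": 0.43, "dx": 0, "dy": 0, "dz": 0, "yaw": 0},
])

```text
time_s: 9.4
ee_pos: [526.8, 19.1, 56.0]
ee_rot: [178.9, -0.2, 66.0]
force: [0.8, -0.8, 0.3]
gripper_width: 26.3
```

```bash
python3 -c "
from rel import *
rel();snap('wrist','w5');snap('scene','s5');rel()
c=load('s5')['color'][165:260,190:290]; cv2.imwrite('pics/s5z.png',cv2.resize(c,None,fx=6,fy=6,interpolation=cv2.INTER_CUBIC))"
```

```text
pos [526.8  19.1  56. ] rot [ 1.789e+02 -1.700e-01  6.605e+01] F [ 0.8 -0.8  0.3] w 26.27 t 9.4
need dx -0.01 dy 0.00 dz 0.00 yaw 0.006 units
pos [526.8  19.1  56. ] rot [ 1.789e+02 -1.700e-01  6.605e+01] F [ 0.1 -0.8  1. ] w 26.34 t 9.5
need dx -0.01 dy 0.00 dz 0.00 yaw 0.006 units
```

View pics/w5.png

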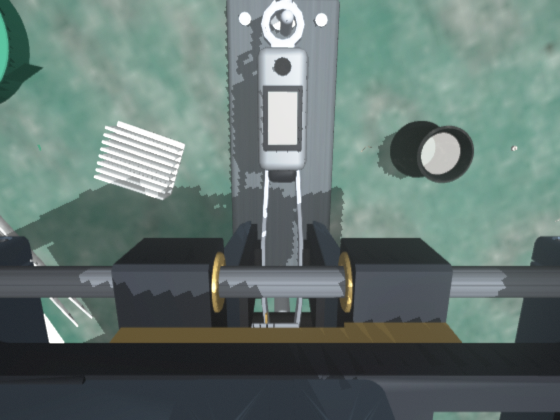

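View pics/s5z.png

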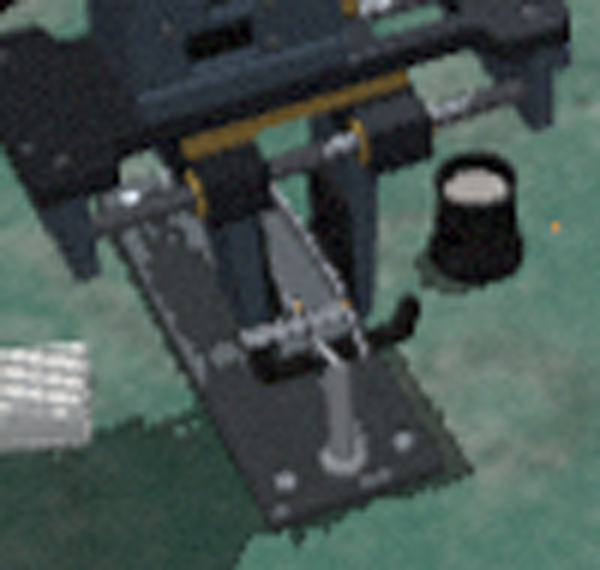

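Request:
drive_tool([
  {"claw": 0.43, "dx": 0, "dy": 0, "dz": -0.25, "yaw": 0},
  {"claw": 0.43, "dx": 0, "dy": 0, "dz": -0.25, "yaw": 0},
  {"claw": 0.43, "dx": 0, "dy": 0, "dz": -0.25, "yaw": 0},
  {"claw": 0.43, "dx": 0, "dy": 0, "dz": 0, "yaw": 0},
])

```text
time_s: 10.0
ee_pos: [526.1, 19.4, 72.0]
ee_rot: [179.0, -0.2, 66.0]
force: [-0.2, 0.5, -1.4]
gripper_width: 26.2
```

```bash
python3 -c "
from rel import *
rel();snap('side','d6');rel()
c=load('d6')['color'][180:300,215:355]; cv2.imwrite('pics/d6z.png',cv2.resize(c,None,fx=5,fy=5,interpolation=cv2.INTER_CUBIC))"
```

```text
pos [526.1  19.4  72. ] rot [ 1.7895e+02 -1.7000e-01  6.6040e+01] F [-0.2  0.5 -1.4] w 26.21 t 10.0
need dx -0.00 dy 0.04 dz 0.80 yaw 0.005 units
pos [525.9  19.4  71.8] rot [ 1.7898e+02 -1.6000e-01  6.6040e+01] F [ 0.8  1.3 -0.3] w 25.96 t 10.05
need dx 0.00 dy 0.05 dz 0.79 yaw 0.005 units
```

View pics/d6z.png

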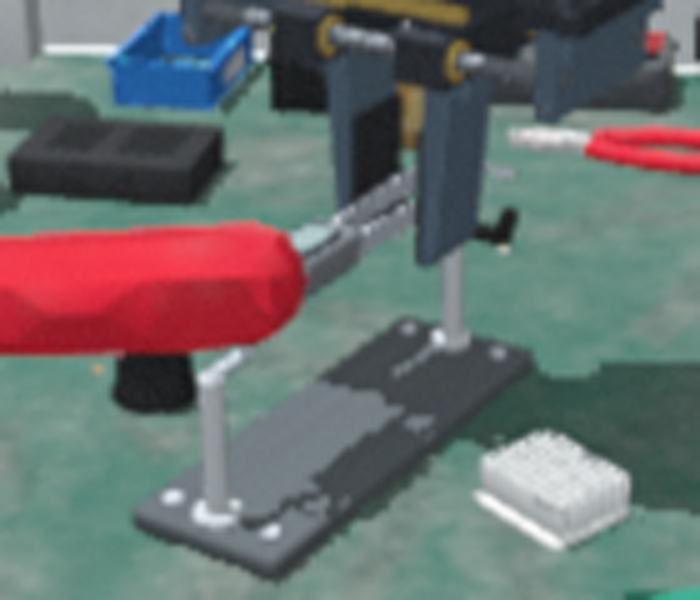

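Request:
drive_tool([
  {"claw": 0.43, "dx": 0, "dy": 0, "dz": -0.3, "yaw": 0},
  {"claw": 0.43, "dx": 0, "dy": 0, "dz": -0.3, "yaw": 0},
  {"claw": 0.43, "dx": 0, "dy": 0, "dz": -0.4, "yaw": 0},
  {"claw": 0.43, "dx": 0, "dy": 0, "dz": -0.5, "yaw": 0},
  {"claw": 0.43, "dx": 0, "dy": 0, "dz": 0, "yaw": 0},
])

```text
time_s: 10.68
ee_pos: [525.5, 19.5, 104.2]
ee_rot: [178.9, -0.2, 66.0]
force: [-0.9, -0.1, -0.7]
gripper_width: 25.6
```

```bash
python3 -c "
from rel import *
rel();snap('wrist','w7');snap('scene','s7');snap('side','d7');rel()
a=cv2.resize(load('s7')['color'][125:265,180:320],(560,560)); cv2.imwrite('pics/s7z.png',a)"
```

```text
pos [525.5  19.5 104.2] rot [ 1.7895e+02 -1.7000e-01  6.6040e+01] F [-0.9 -0.1 -0.7] w 25.64 t 10.675
need dx 0.00 dy 0.07 dz 2.41 yaw 0.004 units
pos [524.6  19.5 103. ] rot [ 1.7908e+02 -1.1000e-01  6.6040e+01] F [ 0.8  0.  -0.6] w 26.24 t 10.825
need dx 0.02 dy 0.11 dz 2.35 yaw 0.005 units
```

View pics/w7.png

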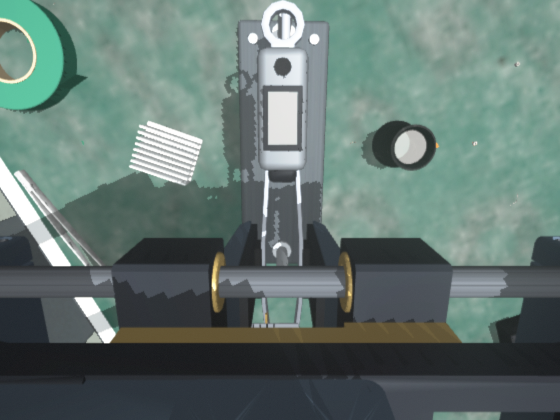

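View pics/s7z.png

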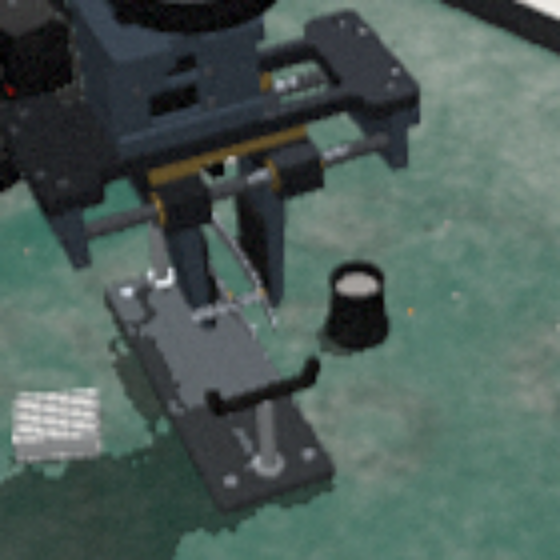

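The eye is clear of the hook at (282,24) in the wrist view, and it kept its place relative to the gripper. Raising further.

Request:
drive_tool([
  {"claw": 0.43, "dx": 0, "dy": 0, "dz": -0.6, "yaw": 0},
  {"claw": 0.43, "dx": 0, "dy": 0, "dz": -0.8, "yaw": 0},
  {"claw": 0.43, "dx": 0, "dy": 0, "dz": -0.8, "yaw": 0},
  {"claw": 0.43, "dx": 0, "dy": 0, "dz": -0.8, "yaw": 0},
  {"claw": 0.43, "dx": 0, "dy": 0, "dz": -0.8, "yaw": 0},
])

```text
time_s: 11.45
ee_pos: [522.4, 19.9, 181.7]
ee_rot: [179.3, -0.0, 66.0]
force: [0.2, -0.3, -2.3]
gripper_width: 26.3
```

Request:
drive_tool([
  {"claw": 0.43, "dx": 0, "dy": 0, "dz": -0.7, "yaw": 0},
  {"claw": 0.43, "dx": 0, "dy": 0, "dz": -0.5, "yaw": 0},
  {"claw": 0.43, "dx": 0, "dy": 0, "dz": -0.3, "yaw": 0},
  {"claw": 0.43, "dx": 0, "dy": 0, "dz": 0, "yaw": 0},
  {"claw": 0.43, "dx": 0, "dy": 0, "dz": 0, "yaw": 0},
])

```text
time_s: 12.08
ee_pos: [522.1, 20.0, 214.4]
ee_rot: [179.2, -0.1, 66.0]
force: [-0.7, 0.4, -1.6]
gripper_width: 26.2
```

```bash
python3 -c "
from rel import *
rel();snap('wrist','w8');snap('scene','s8');snap('side','d8');rel()
a=cv2.resize(load('s8')['color'][85:225,170:310],(600,600),interpolation=cv2.INTER_CUBIC); cv2.imwrite('pics/s8z.png',a)"
```

```text
pos [522.1  20.  214.4] rot [ 1.7921e+02 -5.0000e-02  6.6040e+01] F [-0.7  0.4 -1.6] w 26.17 t 12.075
need dx 0.05 dy 0.24 dz 7.92 yaw 0.004 units
pos [522.1  20.  214.4] rot [ 1.7921e+02 -5.0000e-02  6.6040e+01] F [ 0.1  0.3 -0.8] w 26.38 t 12.225
need dx 0.05 dy 0.23 dz 7.92 yaw 0.004 units
```

View pics/w8.png

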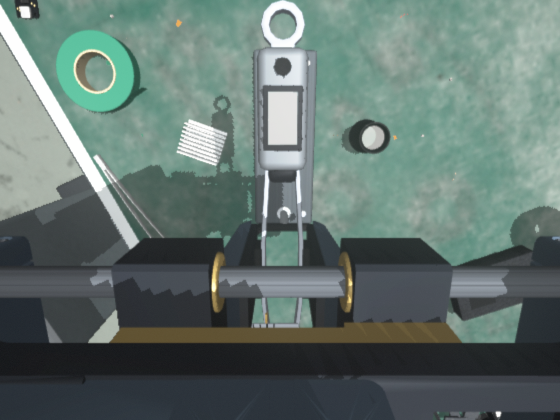

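View pics/s8z.png

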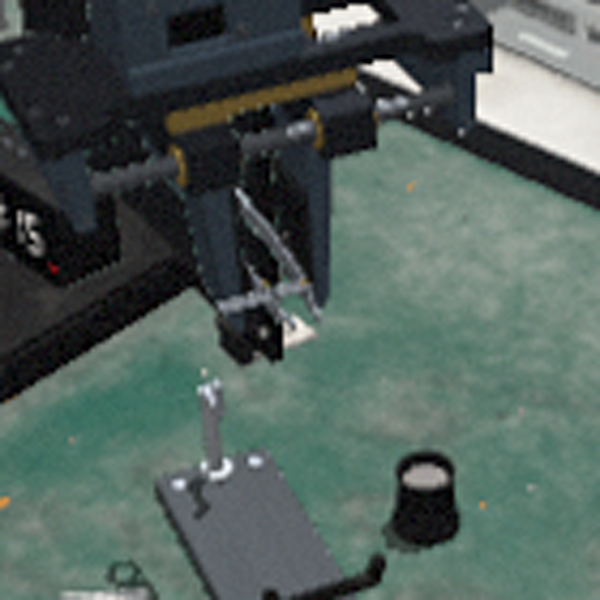

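View pics/d8.png

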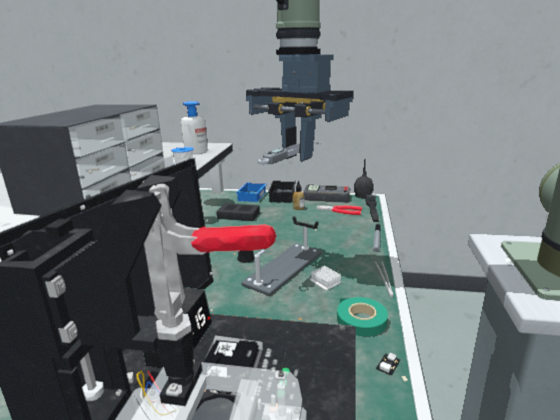

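```bash
python3 -c "
from rel import *
ws=[];acc=0
for i in range(24):
    f=grab_frame('wrist' if i%2 else 'scene'); ws.append(telemetry.state()['gripper_width'])
    if i%2: acc=acc+f['color'].astype(float)/12
    else: s=f['color'].astype(float)/12+(s if i else 0)
print(np.mean(ws),np.std(ws)/24**.5,np.std(ws))
cv2.imwrite('pics/w9z.png',cv2.resize(acc[215:335,240:325].astype(np.uint8),None,fx=5,fy=5,interpolation=cv2.INTER_CUBIC))
cv2.imwrite('pics/s9z.png',cv2.resize(s[125:175,210:260].astype(np.uint8),None,fx=12,fy=12,interpolation=cv2.INTER_CUBIC))
rel()"
```

```text
26.021790683809417 0.04046542936338191 0.19823930832584244
pos [522.4  20.  214.9] rot [ 1.7916e+02 -8.0000e-02  6.6040e+01] F [-0.7 -0.2 -1.3] w 26.2 t 13.425
need dx 0.04 dy 0.22 dz 7.95 yaw 0.005 units
```

View pics/w9z.png

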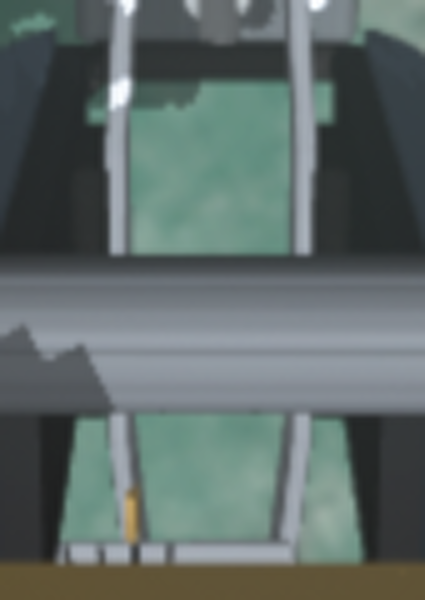

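View pics/s9z.png

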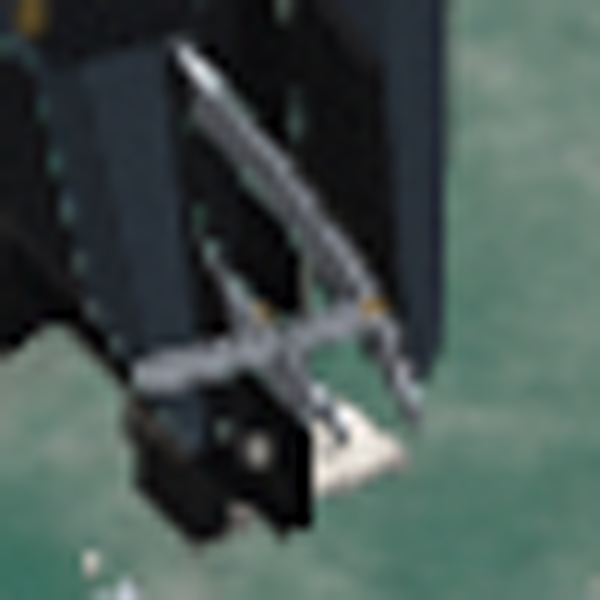

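```bash
python3 -c "
from rel import *
a=load('w3')['color'][300:345,225:335]
cv2.imwrite('pics/w3s.png',cv2.resize(a,None,fx=7,fy=7,interpolation=cv2.INTER_CUBIC))
s=load('s8')
for l,r in(((340,440),(418,412)),((265,312),(375,306)),((140,380),(380,318))):
    A=[onz(s,210+u/12-.46,125+v/12-.46,235)for u,v in(l,r)]; print(A,np.linalg.norm(A[0]-A[1]))
"
```

```text
[array([495.48488571, -22.97517216, 235.        ]), array([507.39606444, -26.85198919, 235.        ])] 12.526208080821904
[array([510.72132804,   6.79076642, 235.        ]), array([522.13796301,  -4.38952426, 235.        ])] 15.979313307073499
[array([487.28052275,   8.75327649, 235.        ]), array([520.44337388,  -7.00511793, 235.        ])] 36.71650431753487
```

View pics/w3s.png

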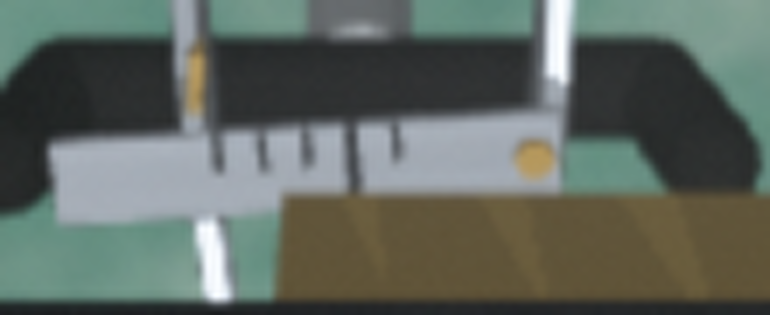

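Request:
drive_tool([
  {"claw": 0.43, "dx": 0, "dy": 0, "dz": 0, "yaw": 0},
  {"claw": 0.43, "dx": 0, "dy": 0, "dz": 0, "yaw": 0},
  {"claw": 0.43, "dx": 0, "dy": 0, "dz": 0, "yaw": 0},
  {"claw": 0.43, "dx": 0, "dy": 0, "dz": 0, "yaw": 0},
  {"claw": 0.43, "dx": 0, "dy": 0, "dz": 0, "yaw": 0},
])

```text
time_s: 14.05
ee_pos: [522.4, 20.0, 214.9]
ee_rot: [179.2, -0.1, 66.0]
force: [-0.2, -0.1, -1.0]
gripper_width: 26.4
```

Request:
drive_tool([
  {"claw": 0.43, "dx": 0, "dy": 0, "dz": 0, "yaw": 0},
  {"claw": 0.43, "dx": 0, "dy": 0, "dz": 0, "yaw": 0},
  {"claw": 0.43, "dx": 0, "dy": 0, "dz": 0, "yaw": 0},
  {"claw": 0.43, "dx": 0, "dy": 0, "dz": 0, "yaw": 0},
  {"claw": 0.43, "dx": 0, "dy": 0, "dz": 0, "yaw": 0},
])

```text
time_s: 14.68
ee_pos: [522.4, 20.0, 214.9]
ee_rot: [179.2, -0.1, 66.0]
force: [0.1, -0.8, -0.5]
gripper_width: 26.3
```

Request:
drive_tool([
  {"claw": 0.43, "dx": 0, "dy": 0, "dz": 0, "yaw": 0},
  {"claw": 0.43, "dx": 0, "dy": 0, "dz": 0, "yaw": 0},
  {"claw": 0.43, "dx": 0, "dy": 0, "dz": 0, "yaw": 0},
  {"claw": 0.43, "dx": 0, "dy": 0, "dz": 0, "yaw": 0},
  {"claw": 0.43, "dx": 0, "dy": 0, "dz": 0, "yaw": 0},
])

```text
time_s: 15.3
ee_pos: [522.4, 20.0, 214.9]
ee_rot: [179.2, -0.1, 66.0]
force: [0.3, -0.0, -0.7]
gripper_width: 26.0
```

Request:
drive_tool([
  {"claw": 0.43, "dx": 0, "dy": 0, "dz": 0, "yaw": 0},
  {"claw": 0.43, "dx": 0, "dy": 0, "dz": 0, "yaw": 0},
  {"claw": 0.43, "dx": 0, "dy": 0, "dz": 0, "yaw": 0},
  {"claw": 0.43, "dx": 0, "dy": 0, "dz": 0, "yaw": 0},
  {"claw": 0.43, "dx": 0, "dy": 0, "dz": 0, "yaw": 0},
])

```text
time_s: 15.92
ee_pos: [522.4, 20.1, 214.9]
ee_rot: [179.2, -0.1, 66.0]
force: [-0.1, -0.6, -0.2]
gripper_width: 26.4
```

```bash
python3 -c "
from rel import *
ws=[];acc=0
for i in range(12):
    f=grab_frame('wrist'); ws.append(telemetry.state()['gripper_width']); acc=acc+f['color'].astype(float)/12
print(np.mean(ws),np.std(ws)); rel()
a=acc.astype(np.uint8)
cv2.imwrite('pics/w10z.png',cv2.resize(a[295:335,240:320],None,fx=9,fy=9,interpolation=cv2.INTER_CUBIC)); cv2.imwrite('pics/w10.png',a)
o,d=ray(f,282,24);print(onz(f,282,24,233))
e=[onz(f,282,24,z) for z in(215,233,250)]
for z,p in zip((215,233,250),e): print(z,np.linalg.norm(p[:2]-telemetry.state()['ee_pos'][:2]))
for u in(263,302): print(u,[np.round(onz(f,u,24,z),0) for z in (233,)])
"
```

```text
26.083034953853627 0.16742511768361878
pos [522.4  20.  214.9] rot [ 1.7915e+02 -8.0000e-02  6.6040e+01] F [-0.1 -0.1 -0.1] w 25.97 t 16.525
need dx 0.04 dy 0.22 dz 7.95 yaw 0.004 units
[565.47741328 119.35443823 233.        ]
215 112.75706502000061
233 108.27136117695716
250 104.03584688694252
263 [array([558., 123., 233.])]
302 [array([573., 116., 233.])]
```

View pics/w10z.png

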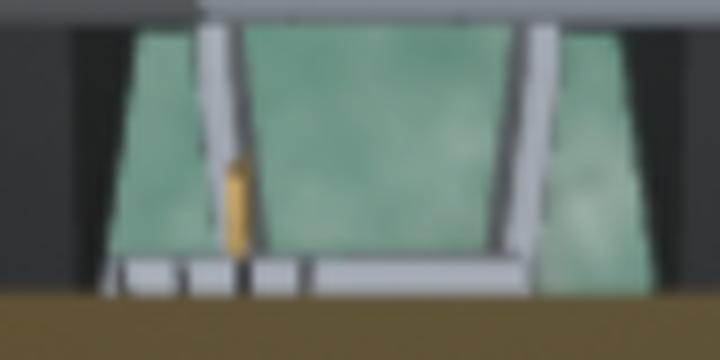

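View pics/w10.png

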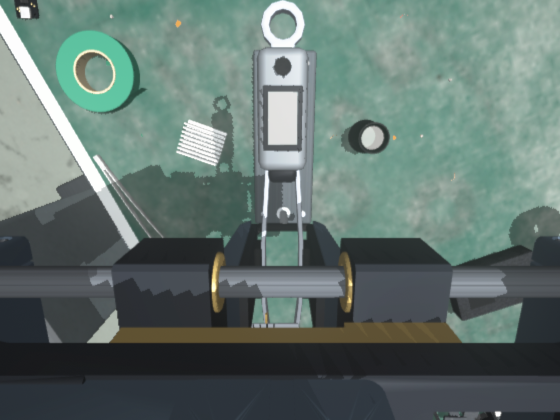

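```bash
python3 -c "
from rel import *
job.job_done(); rel()"
```

```text
the job is handed in; nothing more can be done
the job is handed in; nothing more can be done
```

I lifted the tweezers by their squeeze pads straight up off the hook and into free air. The job is handed in with the arm still holding them there at about an 8 mm tip gap. Their middle is at about z = 234 mm, so every part is well over 15 cm above the bench. They came up level and did not turn in the grip. The whole job took about 16.5 s.

**Gap by finger opening:** at the hold height, the opening averaged 26.02 mm, then 26.08 mm. That is a tip gap of about 8.0–8.1 mm. It stayed steady for about 4.5 s, with only reading noise of about 0.2 mm.

**Gap by the scale:** in the wrist camera, the pointer meets the long line to within about 0.7 pixel, on the open side. By this check the gap could be up to about 0.4 mm wider. I left it there, because correcting it would have broken the steady hold.

**Check that disagreed:** a rough reading of the tips in the scene camera gave 12.5 mm. I picked those points by hand on blurry edges, and each pixel there covers more than 1 mm, so I discounted it.

**Surroundings:** the stand, loupe and heat sink look undisturbed in the last pictures. The flux bottle was far from the work and I did not check it separately. Measured wrist forces were no more than a few newtons.

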